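Load the casting moulds with their glass blanks

TASK

Load the four plaster casting moulds on the kiln shelf: put each blue glass blank into the mould whose cavity has its shape and size, lifted over the mould's rim and lowered so that it stands flat on the cavity floor. Lower the glass, do not let it fall from a height, and leave the clear beaker standing where it is.

Things in the scene. Friction and masses are not known exactly. Their poses are not given: they have to be found in the camera images.
- puck: Large round glass blank: upright cylinder, 56 mm diameter, 42 mm tall, dark blue casting glass, 0.2 to 0.35 kg. Lies on the bench. Origin at the centre of its underside, z up.
- stub: Small round glass blank: upright cylinder, 36 mm diameter, 42 mm tall, same glass, about 0.1 kg. Origin at the centre of its underside, z up.
- square: Square glass blank: 58 x 58 mm, 42 mm tall, same glass, 0.25 to 0.45 kg. Origin at the centre of its underside, x and y along its sides, z up.
- bar: Oblong glass blank: 34 mm along its own x, 96 mm along its own y, 42 mm tall, same glass, 0.25 to 0.45 kg. Origin at the centre of its underside, z up.
- mould_puck: Large round plaster mould, 118 mm outer diameter, 43 mm high, steel binding wire round it, fixed on the kiln shelf (shelf top 30 mm above the bench). Open round cavity in its top, 78 mm diameter, flat floor 25 mm above the mould's underside, so 18 mm deep; a seated blank stands 24 mm proud of the rim. Takes the large round blank. Origin at the centre of its underside, z up.
- mould_stub: Small round plaster mould, 88 mm outer diameter, 43 mm high, fixed on the kiln shelf. Round cavity 52 mm diameter, floor 25 mm above the underside, 18 mm deep. Takes the small round blank. Origin at the centre of its underside, z up.
- mould_square: Square plaster mould, 118 x 118 mm outside, 43 mm high, fixed on the kiln shelf. Square cavity 80 x 80 mm, floor 25 mm above the underside, 18 mm deep. Takes the square blank. Origin at the centre of its underside, x and y along its sides, z up.
- mould_bar: Oblong plaster mould, 90 mm along its own x and 154 mm along its own y outside, 43 mm high, fixed on the kiln shelf. Cavity 54 mm along x, 118 mm along y, floor 25 mm above the underside, 18 mm deep. Takes the oblong blank. Origin at the centre of its underside, z up.
- beaker: Clear plastic measuring beaker, empty, loose, 66 mm across the rim, 88 mm tall, standing among the glass blanks. To be left alone. Origin at the centre of its underside, z up.
Mind the look-alikes: they are no part of the job. What is shaped like the puck but pink is not meant. What is shaped like the stub but pink is not meant.

How it is judged:
By the outcome, as a careful person would: the job done as asked, in the order asked, and still so for the second after the job is handed in, with the robot touching nothing.
It also fails if it takes over 112 s, if anything falls off the work surface, if the arm or the gripper's body presses on something with over 40 N, if the wrist force passes 120 N, or if a joint passes its speed limit or range.

ROBOT

A 6-joint arm with a two-finger parallel gripper is mounted at the origin on the work surface. World frame = base frame: x ahead of the robot, y to its left, z up, the work surface at z = 0. Lengths are in m, angles in rad, forces in N, time in s.
With the tool pointing down it reaches from about 0.2 to 0.875 m from the base axis. Payload 3.4 kg.
Tool frame: the origin (TCP) lies between the finger pads; the fingertips stand 19 mm ahead of it and the grasp point (between the pads) is the TCP (robot.finger_overhang is the distance from the TCP to the fingertips, in m); z points along the fingers, y is the line along which they close (so a half turn about z gives the same grasp; the last joint's range is limited). The gripper opens to 94 mm and grips with 3 to 60 N. Pads are 16 mm wide; open, the fingers measure 119 mm over their backs; the gripper's body (75 mm by 177 mm) begins 78 mm behind the grasp point.
Start: joints at [-1.313, 0.276, 1.505, -0, 1.361, -0.121], TCP at [0.213, -0.534, 0.224] pointing down, gripper open.
Joint ranges: [-2.89, 2.89], [-0.75, 2.08], [0.22, 2.7], [-1.18, 4.32], [0.11, 2.71], [-2.7, 2.7]. Speed limits (rad/s): [2.57, 2.57, 3.14, 3.14, 3.14, 3.14].

INTERFACE

Orientations are given as a unit quaternion [w, x, y, z].
In Python, from station import sensors, optics, robot gives the robot as it stands. The module is installed in compiled form; this text tells all that it offers.
- The arm moves only by the shell command python3 -m handwheel 'ROWS' [OPENING] [FORCE]. ROWS is a JSON object of lists of equal length, an entry for each row: "offset": the shift along the tool's x, y, z scaled (see below), a list of three; "twist": the turn, a rotation vector about the tool's x, y, z scaled (see below), a list of three. A call has 1 to 10 rows; each row is the pose to reach, as a shift and turn from the pose commanded when the call began, along the tool's axes at that moment, turning the shorter way round; what a row does not reach only later rows make up. The controller multiplies each number of a shift by 200 mm and each number of a turn by 180 degrees. A row lasts 1/8 s, in which the tool goes at most 62.5 mm and 10.7 degrees, less where a joint would pass 70% of its speed; a pose out of reach is approached as far as the arm can. A call with a number of a shift or a turn outside -1 to 1 is refused whole. A call with a gripper value outside its range is refused whole. OPENING is the opening, from 0 (shut) to 1 (fully open), set as the call begins (- or left out, the last holds). The fingers move at their own pace and stop on an object; FORCE is the grip in N (left out, the last holds). Time passes only in rows, so rows that repeat a pose let the fingers close. It gives the time, the measured TCP pose, the force, the opening and the grip force at its end, in the units of the state.
- sensors.sense(): the state, without advancing time (a new reading comes with each control period).
- optics.read_camera(name): name is "side" or "top"; returns (picture, depth): 384x512x3 uint8, red, green, blue; 384x512 float32, m along the optical axis (not along the pixel's ray), 0 where there is no reading.
- optics.camera_model(name): a dict with "intrinsics" (3x3 intrinsics, pixels), "R" (3x3) and "t" (3): a world point X has camera coordinates R X + t. Camera axes: x right, y down, z forward; pixel columns grow to the right and rows downward; lengths in m; the calibration is good to about 2 mm. A picture is of the moment at which its call begins. camera_model takes no time and is no camera call.
- robot.close_job(): hands the job in; it is judged then, once.
Trained networks look in the newest picture that a camera, given by its name, has taken for a name from the list of things; names that differ only in an ending like _2 or _b are one class to them, and where a whole thing is asked for, a point or a joint stands for the part that bears it (a point fixed in the world has none). Each returns a list of dicts, best first, with "confidence" (0 to 1); they miss things now and then, are a little off and sometimes report something else, mostly with a low value. They report only what shows in the picture. A call takes as long as a camera call. They do not tell look-alikes from the thing itself.
- optics.recognise(camera, label): "position" ([x, y, z] in m, in the coordinates of the camera as it stood for that picture, good to about 4 mm: the middle of the surface that is visible of it).
The state is a dict: "t": time; "joints": joint angles; "qvel": joint speeds; "tau": joint torques, N m; "eef_pos": TCP position; "orientation": TCP orientation; "force": force on the tool from outside, world axes, zero at the start; "wrist_torque": the same for the moment, N m; "width": finger opening in m; "grip_force": force on a finger pad.
Only numpy, scipy, OpenCV 4.12 (cv2) and the standard library are available. Lean on these libraries where they do the work, as an engineer would, in place of code of your own. Each camera call takes 0.05 s, during which the arm holds its last target. There are 200 camera calls.

## Working session

There is one attempt and no reset: what is moved stays moved. The work goes in short steps, Python scripts to look and compute and a shell command to move; the robot and the scene stay as the last step left them, time stands still between calls to the robot, and variables do not carry over. Pictures are saved under pics/ and viewed, at most 14 in all, crops included, and the job is handed in when it is done.

```bash
mkdir -p pics; cat > h.py <<'E'
import numpy as np, cv2
from station import sensors, optics, robot
def cloud(name):
    p,d=optics.read_camera(name); m=optics.camera_model(name); K=np.array(m['intrinsics']);R=np.array(m['R']);t=np.array(m['t'])
    v,u=np.mgrid[:384,:512]
    c=np.stack([(u-K[0,2])/K[0,0]*d,(v-K[1,2])/K[1,1]*d,d],-1)
    w=(c-t)@R
    w[d==0]=np.nan
    return p,d,w
def toworld(name,c):
    m=optics.camera_model(name); return (np.array(c)-np.array(m['t']))@np.array(m['R'])
def pix(name,w):
    m=optics.camera_model(name); c=np.array(m['R'])@np.array(w)+np.array(m['t']); q=np.array(m['intrinsics'])@c; return q[:2]/q[2]
E
python3 - <<'E'
from h import *
np.set_printoptions(precision=3,suppress=True)
for n in('top','side'):
    p,d,w=cloud(n); cv2.imwrite(f'pics/{n}0.png',cv2.resize(p[:,:,::-1],(800,600)))
    np.savez(f'{n}0.npz',p=p,d=d,w=w)
    m=optics.camera_model(n); print(n,-np.array(m['R']).T@m['t'], np.array(m['R'])[2])
for l in 'puck stub square bar mould_puck mould_stub mould_square mould_bar beaker'.split():
    for r in optics.recognise('top',l):
        x=toworld('top',r['position']); print(l,round(r['confidence'],2),x,pix('top',x))
print(sensors.sense())
E
```

```text
top [ 0.287 -0.049  1.186] [ 0.202 -0.009 -0.979]
side [ 0.48  -0.886  0.729] [ 0.012  0.781 -0.624]
puck 0.88 [ 0.314 -0.397  0.039] [393.417 272.883]
puck 0.87 [ 0.677 -0.268  0.042] [329.491 135.887]
puck 0.86 [ 0.589 -0.356  0.041] [366.014 166.628]
puck 0.53 [ 0.446 -0.102  0.042] [271.534 225.953]
stub 0.61 [ 0.433 -0.348  0.043] [369.364 226.275]
stub 0.45 [ 0.421 -0.251  0.039] [331.039 232.841]
square 0.98 [ 0.447 -0.101  0.042] [271.225 225.53 ]
square 0.24 [0.639 0.1   0.068] [188.408 153.727]
bar 0.62 [ 0.621 -0.092  0.041] [263.733 159.831]
mould_puck 0.56 [0.466 0.105 0.071] [187.899 220.437]
mould_stub 0.96 [0.457 0.305 0.073] [106.564 228.247]
mould_square 0.81 [0.629 0.311 0.069] [105.665 161.588]
beaker 0.87 [ 0.539 -0.234  0.042] [320.523 187.704]
{'t': 0.55, 'joints': array([-1.313,  0.276,  1.505,  0.   ,  1.361, -0.121]), 'qvel': array([ 0.002, -0.   ,  0.   , -0.002,  0.001, -0.002]), 'tau': array([ -0.   , -40.414, -23.735,   0.07 ,   0.025,  -0.   ]), 'eef_pos': array([ 0.213, -0.534,  0.224]), 'orientation': array([0.   , 0.982, 0.188, 0.   ]), 'force': array([-0.59 ,  0.245, -0.316]), 'wrist_torque': array([ 0.001, -0.031, -0.023]), 'grip_force': 0.0, 'width': 0.09418972221454526}
```

View pics/top0.png

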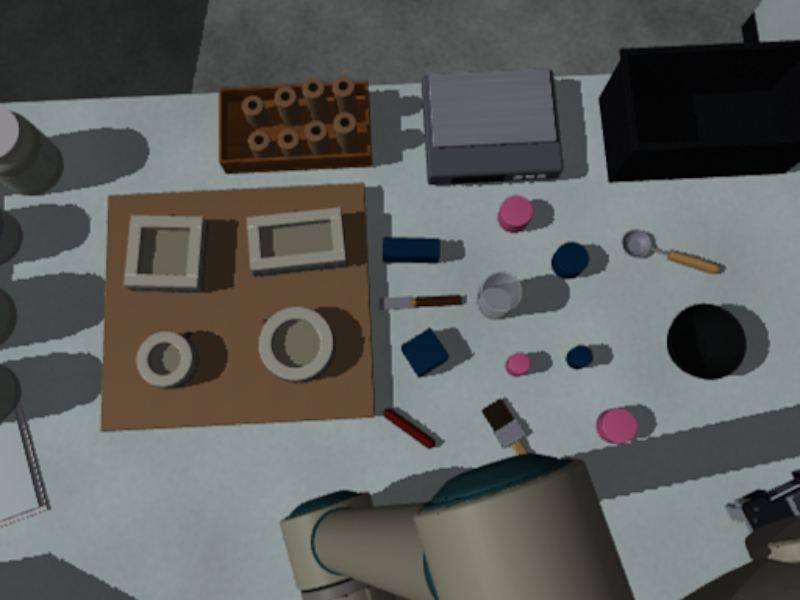

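View pics/side0.png

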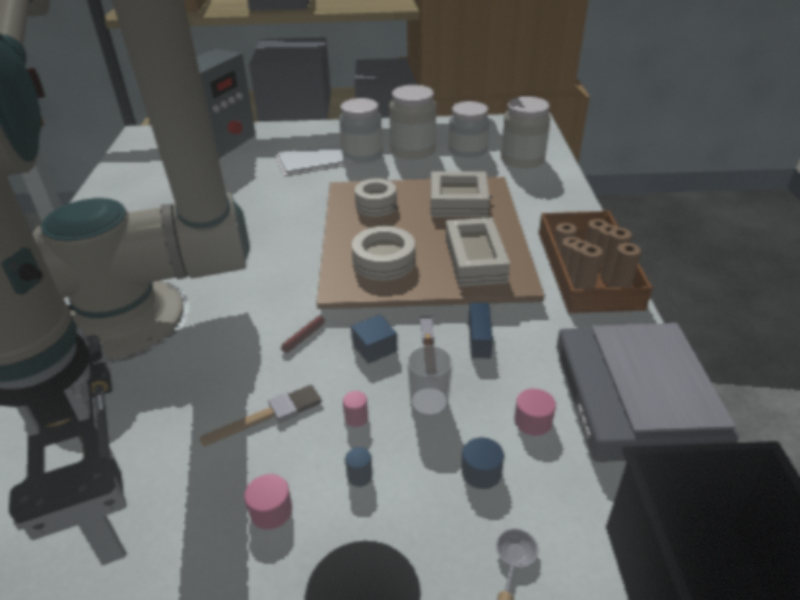

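The blue blanks in the 800x600 top view are puck (570,259), stub (580,356), square (425,352) and bar (411,249). The pink look-alikes, at (515,213), (617,425) and (517,363), are not meant because of their colour. Next I fit poses from the depth image and confirm with one crop.

```bash
cat > fit.py <<'E'
from h import *
np.set_printoptions(precision=4,suppress=True)
def blobs(w,mask,minn=25):
    n,l,s,c=cv2.connectedComponentsWithStats(mask.astype(np.uint8))
    for i in range(1,n):
        if s[i,4]>=minn:
            q=w[l==i]; r=cv2.minAreaRect((q[:,:2]*1000).astype(np.float32)); cc=cv2.minEnclosingCircle((q[:,:2]*1000).astype(np.float32))
            print('px',np.round(c[i]*800/512),'n',s[i,4],'rect',np.round(r[0],1),np.round(r[1],1),'ang %.1f'%r[2],'circ',np.round(cc[0],1),round(cc[1],1),'z %.4f'%np.median(q[:,2]))
def blue(p): 
    h=cv2.cvtColor(p,cv2.COLOR_RGB2HSV); return (h[...,0]>98)&(h[...,0]<125)&(h[...,1]>110)
E
python3 - <<'E'
from fit import *
for n in('top','side'):
    z=np.load(n+'0.npz'); p,w=z['p'],z['w']; x,y,h=w[...,0],w[...,1],w[...,2]
    ok=(x>.2)&(x<.8)&(y>-.5)&(y<.45)
    print(n,'bench z',np.nanmedian(h[ok&(h<.02)]))
    print('blue'); blobs(w,ok&blue(p)&(h>.034)&(h<.05))
    print('rims'); blobs(w,ok&(y>.0)&(h>.065)&(h<.08))
    print('cav'); blobs(w,ok&(y>.0)&(h>.047)&(h<.062))
    if n=='top':
        cv2.imwrite('pics/crop.png',cv2.resize(p[120:290,60:410,::-1],(800,389),interpolation=cv2.INTER_CUBIC))
E
```

```text
top bench z 0.0005523220042125845
blue
px [410. 247.] n 430 rect [626.3 -89. ] [92.2 32.6] ang 85.7 circ [626.3 -88.9] 48.4 z 0.0420
px [571. 257.] n 336 rect [ 594.  -356.3] [52.2 52.1] ang 23.7 circ [ 594.5 -356.1] 27.0 z 0.0420
px [424. 351.] n 492 rect [ 450.2 -102.4] [56.7 55.8] ang 28.9 circ [ 449.9 -102.1] 37.7 z 0.0426
px [581. 355.] n 143 rect [ 429.8 -354.3] [32.  30.5] ang 40.0 circ [ 429.6 -354.2] 16.6 z 0.0429
rims
px [295. 238.] n 1226 rect [642.5  98.3] [ 92.1 154.9] ang 3.4 circ [641.6  97.7] 88.4 z 0.0730
px [164. 251.] n 1258 rect [632.5 313. ] [121.6 119.3] ang 86.2 circ [631.8 311.9] 82.5 z 0.0728
px [296. 342.] n 1031 rect [470.5 101.1] [117.1 115.7] ang 61.0 circ [470.5 101.1] 59.3 z 0.0730
px [165. 358.] n 686 rect [455.7 307.2] [86.9 84.5] ang 87.7 circ [456.8 308.1] 44.8 z 0.0729
cav
px [288. 157.] n 71 rect [793.3 109.7] [88.4  8.2] ang 89.8 circ [793.7 109.7] 44.2 z 0.0497
px [335. 155.] n 54 rect [793.2  31.2] [ 7.5 58.5] ang 0.8 circ [792.3  31.2] 29.4 z 0.0495
px [238. 159.] n 65 rect [793.  193.5] [70.1  8. ] ang 89.6 circ [794.  193.5] 35.0 z 0.0495
px
[... 1419 characters left out ...]
 15.1 circ [455.3 323.7] 23.4 z 0.0560
px [457. 205.] n 166 rect [604.6 275.4] [ 78.3 152.3] ang 48.2 circ [628.3 301.9] 76.2 z 0.0536
px [376. 203.] n 108 rect [456.8 282.2] [86.3 39.6] ang 5.2 circ [455.1 301.8] 43.2 z 0.0545
px [555. 246.] n 89 rect [791.5 115.9] [224.4  10.4] ang 88.6 circ [793.8 115.9] 112.2 z 0.0492
px [476. 267.] n 187 rect [639.1  95.3] [ 90.4 156.3] ang 4.2 circ [639.2  94.9] 89.1 z 0.0545
px [475. 243.] n 353 rect [642.2 113.1] [50.1 98.8] ang 4.0 circ [642.5 112.8] 54.3 z 0.0553
px [382. 245.] n 238 rect [468.1 116.3] [63.4 62.4] ang 40.4 circ [468.  113.2] 36.8 z 0.0555
px [383. 264.] n 184 rect [470.9  67.4] [116.7  54.1] ang 4.2 circ [469.   93.3] 58.3 z 0.0545
```

View pics/crop.png

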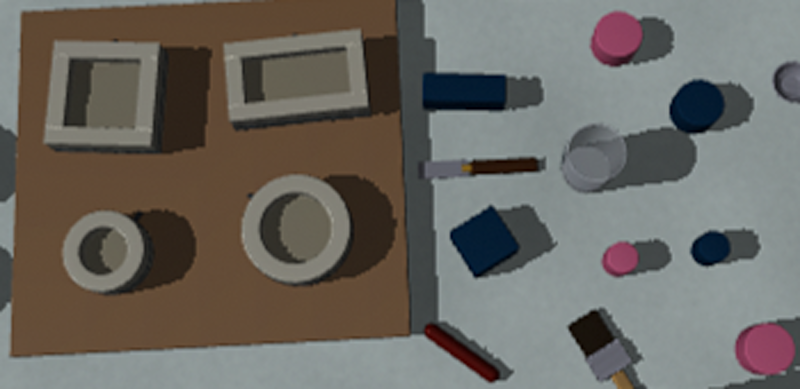

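Confirmed in the crop: the blue puck (697,105), stub (711,247), square (484,242) and bar (464,90) are the blanks meant. The pink pieces at (616,38), (620,258) and (767,348) are look-alikes. I will grip with the TCP about 40 mm above the blank's underside, so the fingertips stay above the mould rim.

```bash
cat > plan.py <<'E'
# usage: plan.py x y z [yaw_of_closing_axis_deg]   (mm)
import sys; from h import *
from scipy.spatial.transform import Rotation as Ro
s=sensors.sense(); q=s['orientation']; R=Ro.from_quat(q,scalar_first=True).as_matrix()
g=np.array(sys.argv[1:4],float)-s['eef_pos']*1000; d=R.T@g/200
yy=np.degrees(np.arctan2(R[1,1],R[0,1]))
print('t %.2f'%s['t'],'pos',np.round(s['eef_pos']*1000,1),'yawy %.2f'%yy,'tilt',np.round(R[:2,2],4),'w %.4f grip %.1f'%(s['width'],s['grip_force']),'F',np.round(s['force'],1))
print('offset units',np.round(d,3),'calls',int(np.ceil(abs(d).max())),'per call',np.round(d/np.ceil(abs(d).max()),3))
if len(sys.argv)>4:
    a=(float(sys.argv[4])-yy+90)%180-90; print('twist z units',round(-a/180,4))
E
python3 plan.py 594 -356 200
```

```text
t 0.55 pos [ 212.6 -534.3  224.5] yawy -68.30 tilt [ 0.     -0.0001] w 0.0942 grip 0.0 F [-0.6  0.2 -0.3]
offset units [ 2.101 -0.123  0.122] calls 3 per call [ 0.7   -0.041  0.041]
```

```bash
python3 -m handwheel '{"offset":[[0.2,0,0],[0.45,0,0],[0.7,0,0],[1,0,0]],"twist":[[0,0,0],[0,0,0],[0,0,0],[0,0,0]]}' 1 40
python3 -m handwheel '{"offset":[[0.25,0,0],[0.5,0,0],[0.75,0,0],[1,-0.1,0]],"twist":[[0,0,0],[0,0,0],[0,0,0],[0,0,0]]}'
python3 plan.py 594 -356 100; python3 plan.py 594 -356 40
```

```text
t: 1.05
eef_pos: [0.3995, -0.4601, 0.2247]
orientation: [0.0, 0.982, 0.188, -0.0]
force: [-0.0, -0.1, -0.4]
width: 0.0939
grip_force: 0.0
t: 1.55
eef_pos: [0.5787, -0.3679, 0.2239]
orientation: [0.0, 0.982, 0.188, 0.0]
force: [0.4, -0.3, -0.3]
width: 0.0937
grip_force: 0.0
t 1.55 pos [ 578.7 -367.9  223.9] yawy -68.35 tilt [ 0.0002 -0.0007] w 0.0937 grip 0.0 F [ 0.4 -0.3 -0.3]
offset units [ 0.093 -0.027  0.62 ] calls 1 per call [ 0.093 -0.027  0.62 ]
t 1.55 pos [ 578.7 -367.9  223.9] yawy -68.35 tilt [ 0.0002 -0.0007] w 0.0937 grip 0.0 F [ 0.4 -0.3 -0.3]
offset units [ 0.093 -0.028  0.92 ] calls 1 per call [ 0.093 -0.028  0.92 ]
```

```bash
python3 -m handwheel '{"offset":[[0.05,-0.012,0.2],[0.1,-0.024,0.4],[0.1,-0.024,0.6],[0.1,-0.024,0.75],[0.1,-0.024,0.85],[0.1,-0.024,0.92],[0.1,-0.024,0.92],[0.1,-0.024,0.92]],"twist":[[0,0,0],[0,0,0],[0,0,0],[0,0,0],[0,0,0],[0,0,0],[0,0,0],[0,0,0]]}'
python3 plan.py 594 -356 40
python3 -m handwheel '{"offset":[[0,0,0],[0,0,0],[0,0,0],[0,0,0],[0,0,0],[0,0,0]],"twist":[[0,0,0],[0,0,0],[0,0,0],[0,0,0],[0,0,0],[0,0,0]]}' 0 40
python3 plan.py 594 -356 40
```

```text
t: 2.55
eef_pos: [0.5943, -0.3564, 0.0415]
orientation: [0.001, 0.982, 0.188, 0.001]
force: [-0.3, -1.4, -1.0]
width: 0.094
grip_force: 0.0
t 2.55 pos [ 594.3 -356.4   41.5] yawy -68.30 tilt [ 0.0015 -0.0012] w 0.0940 grip 0.0 F [-0.3 -1.4 -1. ]
offset units [-0.001 -0.003  0.007] calls 1 per call [-0.001 -0.003  0.007]
t: 3.3
eef_pos: [0.5938, -0.3562, 0.0406]
orientation: [0.0, 0.982, 0.188, 0.0]
force: [-0.3, 0.4, 1.0]
width: 0.055
grip_force: 40.0
t 3.30 pos [ 593.8 -356.2   40.6] yawy -68.30 tilt [ 0.0004 -0.0005] w 0.0550 grip 40.0 F [-0.3  0.4  1. ]
offset units [ 0.001 -0.     0.003] calls 1 per call [ 0.001 -0.     0.003]
```

```bash
python3 -m handwheel '{"offset":[[0,0,-0.03],[0,0,-0.12],[0,0,-0.3],[0,0,-0.5],[0,0,-0.65],[0,0,-0.75],[0,0,-0.75]],"twist":[[0,0,0],[0,0,0],[0,0,0],[0,0,0],[0,0,0],[0,0,0],[0,0,0]]}'
python3 plan.py 470.5 101 190
```

```text
t: 4.18
eef_pos: [0.5947, -0.3565, 0.1935]
orientation: [0.002, 0.982, 0.188, 0.002]
force: [0.6, -0.3, -2.8]
width: 0.0554
grip_force: 40.0
t 4.17 pos [ 594.7 -356.5  193.5] yawy -68.29 tilt [ 0.0042 -0.003 ] w 0.0554 grip 40.0 F [ 0.6 -0.3 -2.8]
offset units [ 0.269 -2.355  0.008] calls 3 per call [ 0.09  -0.785  0.003]
```

```bash
python3 -m handwheel '{"offset":[[0.01,-0.1,0],[0.03,-0.25,0],[0.05,-0.42,0],[0.07,-0.6,0],[0.09,-0.78,0]],"twist":[[0,0,0],[0,0,0],[0,0,0],[0,0,0],[0,0,0]]}'
python3 -m handwheel '{"offset":[[0.02,-0.18,0],[0.04,-0.36,0],[0.06,-0.54,0],[0.08,-0.72,0],[0.09,-0.8,0]],"twist":[[0,0,0],[0,0,0],[0,0,0],[0,0,0],[0,0,0]]}'
python3 -m handwheel '{"offset":[[0.02,-0.18,0],[0.04,-0.36,0],[0.06,-0.54,0],[0.08,-0.7,0],[0.09,-0.77,0],[0.09,-0.77,0],[0.09,-0.77,0]],"twist":[[0,0,0],[0,0,0],[0,0,0],[0,0,0],[0,0,0],[0,0,0],[0,0,0]]}'
python3 plan.py 470.5 101 97
```

```text
t: 4.8
eef_pos: [0.5507, -0.2013, 0.1889]
orientation: [-0.001, 0.982, 0.188, -0.001]
force: [-0.3, -0.9, -3.0]
width: 0.0551
grip_force: 40.0
t: 5.42
eef_pos: [0.5077, -0.0464, 0.1894]
orientation: [-0.001, 0.982, 0.189, -0.001]
force: [-0.6, -0.0, -2.9]
width: 0.055
grip_force: 40.0
t: 6.3
eef_pos: [0.4705, 0.0998, 0.1903]
orientation: [0.001, 0.982, 0.188, -0.0]
force: [-0.2, -0.2, -3.8]
width: 0.0555
grip_force: 40.0
t 6.30 pos [470.5  99.8 190.3] yawy -68.32 tilt [ 0.0002 -0.0011] w 0.0555 grip 40.0 F [-0.2 -0.2 -3.8]
offset units [ 0.003 -0.006  0.467] calls 1 per call [ 0.003 -0.006  0.467]
```

```bash
python3 -m handwheel '{"offset":[[0,0,0.1],[0,0,0.2],[0,0,0.3],[0,0,0.38],[0,0,0.43],[0,0,0.455],[0,0,0.465],[0,0,0.465]],"twist":[[0,0,0],[0,0,0],[0,0,0],[0,0,0],[0,0,0],[0,0,0],[0,0,0],[0,0,0]]}'
python3 -m handwheel '{"offset":[[0,0,0.002],[0,0,0.004],[0,0,0.006],[0,0,0.006]],"twist":[[0,0,0],[0,0,0],[0,0,0],[0,0,0]]}'
python3 plan.py 470.5 101 95.5
```

```text
t: 7.3
eef_pos: [0.4704, 0.1007, 0.0977]
orientation: [0.0, 0.982, 0.188, 0.0]
force: [0.2, 0.3, -3.3]
width: 0.0554
grip_force: 40.0
t: 7.8
eef_pos: [0.47, 0.1008, 0.0963]
orientation: [0.0, 0.982, 0.188, 0.0]
force: [1.0, -0.2, -3.1]
width: 0.0555
grip_force: 40.0
t 7.80 pos [470.  100.8  96.3] yawy -68.29 tilt [ 0.     -0.0001] w 0.0555 grip 40.0 F [ 1.  -0.2 -3.1]
offset units [ 0.003 -0.     0.004] calls 1 per call [ 0.003 -0.     0.004]
```

```bash
python3 -m handwheel '{"offset":[[0,0,0.003],[0,0,0.005],[0,0,0.005]],"twist":[[0,0,0],[0,0,0],[0,0,0]]}'|egrep 'eef|force'
python3 -m handwheel '{"offset":[[0,0,0.003],[0,0,0.004],[0,0,0.004]],"twist":[[0,0,0],[0,0,0],[0,0,0]]}'|egrep 'eef|force'
```

```text
eef_pos: [0.4701, 0.1007, 0.0956]
force: [-1.8, -0.1, 0.6]
grip_force: 40.0
eef_pos: [0.4701, 0.1007, 0.0956]
force: [-2.6, -0.0, 7.8]
grip_force: 40.0
```

Floor contact at z≈95.6, as predicted. Next I release, rise and go to the stub.

```bash
python3 -m handwheel '{"offset":[[0,0,0],[0,0,0],[0,0,0],[0,0,0],[0,0,-0.05],[0,0,-0.2],[0,0,-0.4],[0,0,-0.5]],"twist":[[0,0,0],[0,0,0],[0,0,0],[0,0,0],[0,0,0],[0,0,0],[0,0,0],[0,0,0]]}' 0.95
python3 plan.py 430 -354 195
python3 - <<'E'
from fit import *
p,d,w=cloud('top'); np.savez('top1.npz',p=p,d=d,w=w); x,y,h=w[...,0],w[...,1],w[...,2]
ok=(x>.2)&(x<.8)&(y>-.5)&(y<.45)
blobs(w,ok&blue(p)&(h>.03)&(h<.11))
E
```

```text
t: 9.55
eef_pos: [0.4712, 0.1008, 0.1973]
orientation: [0.0, 0.982, 0.188, 0.002]
force: [0.1, -0.0, 1.1]
width: 0.0892
grip_force: 0.0
t 9.55 pos [471.2 100.8 197.3] yawy -68.30 tilt [0.0041 0.0002] w 0.0892 grip 0.0 F [ 0.1 -0.   1.1]
offset units [-1.033  2.037  0.01 ] calls 3 per call [-0.344  0.679  0.003]
px [410. 247.] n 439 rect [625.3 -88.9] [92.  32.6] ang 85.4 circ [625.6 -88.9] 48.2 z 0.0422
px [300. 343.] n 289 rect [467.8  91. ] [37.8 49.6] ang 82.9 circ [469.2  97.3] 26.4 z 0.0968
px [424. 351.] n 493 rect [ 450.  -102.4] [56.7 55.4] ang 29.2 circ [ 450.2 -102.1] 37.6 z 0.0421
px [580. 356.] n 146 rect [ 429.5 -354.1] [32.3 31.2] ang 22.4 circ [ 429.7 -354.5] 16.6 z 0.0418
```

```bash
python3 -m handwheel '{"offset":[[-0.1,0.2,0],[-0.2,0.4,0],[-0.3,0.6,0],[-0.4,0.8,0],[-0.5,0.98,0]],"twist":[[0,0,0],[0,0,0],[0,0,0],[0,0,0],[0,0,0]]}' 0.7
python3 -m handwheel '{"offset":[[-0.1,0.2,0],[-0.2,0.4,0],[-0.3,0.6,0],[-0.4,0.8,0],[-0.48,0.95,0],[-0.48,0.95,0]],"twist":[[0,0,0],[0,0,0],[0,0,0],[0,0,0],[0,0,0],[0,0,0]]}'
python3 plan.py 430 -354 40
```

```text
t: 10.22
eef_pos: [0.4493, -0.1198, 0.1944]
orientation: [0.0, 0.982, 0.188, 0.0]
force: [0.2, -0.3, -0.3]
width: 0.0659
grip_force: 0.0
t: 10.98
eef_pos: [0.4303, -0.3324, 0.194]
orientation: [0.0, 0.982, 0.187, -0.0]
force: [0.2, 0.5, 0.4]
width: 0.0658
grip_force: 0.0
t 10.97 pos [ 430.3 -332.4  194. ] yawy -68.47 tilt [-0.0003 -0.0002] w 0.0658 grip 0.0 F [0.2 0.5 0.4]
offset units [-0.041  0.1    0.77 ] calls 1 per call [-0.041  0.1    0.77 ]
```

```bash
python3 -m handwheel '{"offset":[[-0.04,0.1,0.1],[-0.04,0.1,0.3],[-0.04,0.1,0.5],[-0.04,0.1,0.65],[-0.04,0.1,0.73],[-0.04,0.1,0.77],[-0.04,0.1,0.77],[-0.04,0.1,0.77]],"twist":[[0,0,0],[0,0,0],[0,0,0],[0,0,0],[0,0,0],[0,0,0],[0,0,0],[0,0,0]]}'
python3 plan.py 430 -354 40
python3 -m handwheel '{"offset":[[0,0,0],[0,0,0],[0,0,0],[0,0,0],[0,0,0],[0,0,0]],"twist":[[0,0,0],[0,0,0],[0,0,0],[0,0,0],[0,0,0],[0,0,0]]}' 0 25
python3 plan.py 430 -354 40
```

```text
t: 11.98
eef_pos: [0.4313, -0.3525, 0.0416]
orientation: [0.001, 0.982, 0.188, 0.001]
force: [0.5, -0.0, 0.2]
width: 0.0655
grip_force: 0.0
t 11.97 pos [ 431.3 -352.5   41.6] yawy -68.29 tilt [ 0.0016 -0.0016] w 0.0655 grip 0.0 F [ 0.5 -0.   0.2]
offset units [-0.009  0.005  0.008] calls 1 per call [-0.009  0.005  0.008]
t: 12.72
eef_pos: [0.4309, -0.3524, 0.0408]
orientation: [0.001, 0.982, 0.188, 0.0]
force: [1.0, -1.2, 2.0]
width: 0.0353
grip_force: 25.0
t 12.72 pos [ 430.9 -352.4   40.8] yawy -68.29 tilt [ 0.0006 -0.001 ] w 0.0353 grip 25.0 F [ 1.  -1.2  2. ]
offset units [-0.007  0.006  0.004] calls 1 per call [-0.007  0.006  0.004]
```

```bash
python3 -m handwheel '{"offset":[[0,0,-0.03],[0,0,-0.12],[0,0,-0.3],[0,0,-0.5],[0,0,-0.65],[0,0,-0.75],[0,0,-0.75]],"twist":[[0,0,0],[0,0,0],[0,0,0],[0,0,0],[0,0,0],[0,0,0],[0,0,0]]}'
python3 plan.py 455.5 307.5 190
```

```text
t: 13.6
eef_pos: [0.4311, -0.3522, 0.1919]
orientation: [0.001, 0.982, 0.188, 0.001]
force: [-0.3, -0.1, -0.9]
width: 0.0357
grip_force: 25.0
t 13.60 pos [ 431.1 -352.2  191.9] yawy -68.29 tilt [ 0.002  -0.0018] w 0.0357 grip 25.0 F [-0.3 -0.1 -0.9]
offset units [ 1.333 -3.019  0.004] calls 4 per call [ 0.333 -0.755  0.001]
```

```bash
python3 -m handwheel '{"offset":[[0.04,-0.09,0],[0.1,-0.23,0],[0.18,-0.4,0],[0.26,-0.58,0],[0.33,-0.75,0]],"twist":[[0,0,0],[0,0,0],[0,0,0],[0,0,0],[0,0,0]]}'
python3 -m handwheel '{"offset":[[0.08,-0.18,0],[0.16,-0.36,0],[0.24,-0.54,0],[0.33,-0.75,0]],"twist":[[0,0,0],[0,0,0],[0,0,0],[0,0,0]]}'
python3 -m handwheel '{"offset":[[0.08,-0.18,0],[0.16,-0.36,0],[0.24,-0.54,0],[0.33,-0.75,0]],"twist":[[0,0,0],[0,0,0],[0,0,0],[0,0,0]]}'
python3 -m handwheel '{"offset":[[0.08,-0.18,0],[0.16,-0.36,0],[0.24,-0.54,0],[0.3,-0.7,0],[0.34,-0.77,0],[0.34,-0.77,0],[0.34,-0.77,0]],"twist":[[0,0,0],[0,0,0],[0,0,0],[0,0,0],[0,0,0],[0,0,0],[0,0,0]]}'
python3 plan.py 455.5 307.5 97
```

```text
t: 14.22
eef_pos: [0.435, -0.1849, 0.1889]
orientation: [-0.002, 0.982, 0.188, -0.001]
force: [0.6, 0.5, -1.1]
width: 0.0355
grip_force: 25.0
t: 14.72
eef_pos: [0.4404, -0.022, 0.189]
orientation: [-0.001, 0.982, 0.188, -0.001]
force: [0.6, 0.1, -0.3]
width: 0.0357
grip_force: 25.0
t: 15.22
eef_pos: [0.4459, 0.1411, 0.189]
orientation: [-0.0, 0.982, 0.188, -0.002]
force: [0.3, -0.2, -0.7]
width: 0.0351
grip_force: 25.0
t: 16.1
eef_pos: [0.4539, 0.3065, 0.19]
orientation: [0.001, 0.982, 0.188, -0.001]
force: [0.4, 0.3, -1.6]
width: 0.0351
grip_force: 25.0
t 16.10 pos [453.9 306.5 190. ] yawy -68.33 tilt [-0.0012 -0.0015] w 0.0351 grip 25.0 F [ 0.4  0.3 -1.6]
offset units [ 0.01  -0.002  0.465] calls 1 per call [ 0.01  -0.002  0.465]
```

```bash
python3 -m handwheel '{"offset":[[0.008,0,0.1],[0.008,0,0.2],[0.008,0,0.3],[0.008,0,0.38],[0.008,0,0.43],[0.008,0,0.455],[0.008,0,0.465],[0.008,0,0.465]],"twist":[[0,0,0],[0,0,0],[0,0,0],[0,0,0],[0,0,0],[0,0,0],[0,0,0],[0,0,0]]}'|egrep 'eef|force'
python3 -m handwheel '{"offset":[[0,0,0.003],[0,0,0.006],[0,0,0.006]],"twist":[[0,0,0],[0,0,0],[0,0,0]]}'|egrep 'eef|force'
python3 -m handwheel '{"offset":[[0,0,0.003],[0,0,0.004],[0,0,0.004]],"twist":[[0,0,0],[0,0,0],[0,0,0]]}'|egrep 'eef|force'
```

```text
eef_pos: [0.4562, 0.3084, 0.0977]
force: [-0.7, -0.4, -0.6]
grip_force: 25.0
eef_pos: [0.4559, 0.3083, 0.0963]
force: [0.2, -0.4, -1.9]
grip_force: 25.0
eef_pos: [0.456, 0.3082, 0.0957]
force: [-0.8, -0.1, 2.0]
grip_force: 25.0
```

```bash
python3 -m handwheel '{"offset":[[0,0,0.002],[0,0,0.002],[0,0,0.002],[0,0,0.002],[0,0,-0.05],[0,0,-0.2],[0,0,-0.4],[0,0,-0.5]],"twist":[[0,0,0],[0,0,0],[0,0,0],[0,0,0],[0,0,0],[0,0,0],[0,0,0],[0,0,0]]}' 0.7
python3 plan.py 450 -102.3 195 -61
python3 - <<'E'
from fit import *
p,d,w=cloud('top'); x,y,h=w[...,0],w[...,1],w[...,2]
ok=(x>.2)&(x<.8)&(y>-.5)&(y<.45)
blobs(w,ok&blue(p)&(h>.03)&(h<.11))
# edge angle of the square from its largest hull edges
E
```

```text
t: 18.85
eef_pos: [0.457, 0.3088, 0.1985]
orientation: [-0.001, 0.982, 0.188, 0.002]
force: [0.3, -0.2, -0.7]
width: 0.0662
grip_force: 0.0
t 18.85 pos [457.  308.8 198.5] yawy -68.30 tilt [0.0039 0.0019] w 0.0662 grip 0.0 F [ 0.3 -0.2 -0.7]
offset units [-0.793  1.897  0.014] calls 2 per call [-0.396  0.948  0.007]
twist z units -0.0405
px [410. 248.] n 442 rect [626.2 -89. ] [92.3 32.5] ang 85.8 circ [627.4 -89.1] 48.5 z 0.0417
px [295. 341.] n 425 rect [469.7 100.1] [52.6 51. ] ang 41.7 circ [469.7  99.2] 27.1 z 0.0969
px [424. 351.] n 497 rect [ 450.3 -102.4] [56.8 55.8] ang 29.2 circ [ 449.9 -101.9] 37.7 z 0.0421
px [164. 358.] n 217 rect [455.1 310.7] [44.6 32.3] ang 70.0 circ [454.7 311.3] 23.8 z 0.0958
```

```bash
python3 -m handwheel '{"offset":[[-0.08,0.2,0],[-0.16,0.4,0],[-0.24,0.6,0],[-0.32,0.8,0],[-0.4,0.95,0]],"twist":[[0,0,0],[0,0,0],[0,0,0],[0,0,0],[0,0,0]]}' 1
python3 -m handwheel '{"offset":[[-0.08,0.2,0],[-0.16,0.4,0],[-0.24,0.6,0],[-0.32,0.8,0],[-0.39,0.95,0],[-0.39,0.95,0],[-0.39,0.95,0]],"twist":[[0,0,-0.01],[0,0,-0.02],[0,0,-0.03],[0,0,-0.0405],[0,0,-0.0405],[0,0,-0.0405],[0,0,-0.0405]]}'
python3 plan.py 450 -102.3 40 -61
```

```text
t: 19.52
eef_pos: [0.4517, 0.1005, 0.1955]
orientation: [0.0, 0.982, 0.188, 0.0]
force: [1.3, 0.8, -0.2]
width: 0.0943
grip_force: 0.0
t: 20.4
eef_pos: [0.4494, -0.1026, 0.1954]
orientation: [-0.0, 0.968, 0.25, -0.0]
force: [1.1, 0.2, 1.4]
width: 0.0942
grip_force: 0.0
t 20.40 pos [ 449.4 -102.6  195.4] yawy -61.03 tilt [-0.0003  0.0009] w 0.0942 grip 0.0 F [1.1 0.2 1.4]
offset units [0.003 0.001 0.777] calls 1 per call [0.003 0.001 0.777]
twist z units -0.0002
```

```bash
python3 -m handwheel '{"offset":[[0.003,0,0.1],[0.003,0,0.3],[0.003,0,0.5],[0.003,0,0.65],[0.003,0,0.73],[0.003,0,0.777],[0.003,0,0.777],[0.003,0,0.777]],"twist":[[0,0,0],[0,0,0],[0,0,0],[0,0,0],[0,0,0],[0,0,0],[0,0,0],[0,0,0]]}'|egrep 'eef|force'
python3 -m handwheel '{"offset":[[0,0,0],[0,0,0],[0,0,0],[0,0,0],[0,0,0],[0,0,0]],"twist":[[0,0,0],[0,0,0],[0,0,0],[0,0,0],[0,0,0],[0,0,0]]}' 0 45
python3 plan.py 450 -102.3 40 -61
```

```text
eef_pos: [0.4508, -0.1029, 0.0407]
force: [-0.8, 0.3, -1.3]
grip_force: 0.0
t: 22.15
eef_pos: [0.45, -0.1028, 0.0401]
orientation: [-0.0, 0.968, 0.25, -0.0]
force: [-0.4, 1.8, 1.7]
width: 0.0579
grip_force: 45.0
t 22.15 pos [ 450.  -102.8   40.1] yawy -61.02 tilt [-0.0003  0.0002] w 0.0579 grip 45.0 F [-0.4  1.8  1.7]
offset units [ 0.001 -0.002  0.001] calls 1 per call [ 0.001 -0.002  0.001]
twist z units -0.0001
```

```bash
python3 -m handwheel '{"offset":[[0,0,-0.03],[0,0,-0.12],[0,0,-0.3],[0,0,-0.5],[0,0,-0.65],[0,0,-0.75],[0,0,-0.75]],"twist":[[0,0,0],[0,0,0],[0,0,0],[0,0,0],[0,0,0],[0,0,0],[0,0,0]]}'
python3 plan.py 632 312 190 3.9
```

```text
t: 23.02
eef_pos: [0.4509, -0.1034, 0.1912]
orientation: [0.001, 0.968, 0.25, 0.001]
force: [-0.0, 0.8, -3.6]
width: 0.0576
grip_force: 45.0
t 23.02 pos [ 450.9 -103.4  191.2] yawy -61.00 tilt [ 0.0029 -0.0014] w 0.0576 grip 45.0 F [-0.   0.8 -3.6]
offset units [ 1.799 -1.378  0.005] calls 2 per call [ 0.899 -0.689  0.003]
twist z units -0.3606
```

```bash
python3 -m handwheel '{"offset":[[0.08,-0.06,0],[0.22,-0.17,0],[0.38,-0.29,0],[0.55,-0.42,0],[0.72,-0.55,0],[0.9,-0.69,0]],"twist":[[0,0,0],[0,0,0],[0,0,0],[0,0,0],[0,0,0],[0,0,0]]}'|egrep 'eef|force'
python3 -m handwheel '{"offset":[[0.15,-0.12,0],[0.3,-0.23,0],[0.45,-0.35,0],[0.6,-0.46,0],[0.75,-0.57,0],[0.86,-0.66,0],[0.9,-0.69,0],[0.9,-0.69,0],[0.9,-0.69,0],[0.9,-0.69,0]],"twist":[[0,0,-0.03],[0,0,-0.08],[0,0,-0.13],[0,0,-0.18],[0,0,-0.23],[0,0,-0.28],[0,0,-0.33],[0,0,-0.36],[0,0,-0.36],[0,0,-0.36]]}'
python3 plan.py 632 312 97 3.9
```

```text
eef_pos: [0.5402, 0.106, 0.1881]
force: [0.3, -0.7, -3.8]
grip_force: 45.0
t: 25.02
eef_pos: [0.6308, 0.3125, 0.1887]
orientation: [-0.0, 0.684, 0.73, -0.001]
force: [0.9, -0.1, -4.0]
width: 0.0578
grip_force: 45.0
t 25.02 pos [630.8 312.5 188.7] yawy 3.70 tilt [-0.002 -0.001] w 0.0578 grip 45.0 F [ 0.9 -0.1 -4. ]
offset units [-0.003  0.007  0.458] calls 1 per call [-0.003  0.007  0.458]
twist z units -0.0011
```

```bash
python3 -m handwheel '{"offset":[[0,0.005,0.1],[0,0.005,0.2],[0,0.005,0.3],[0,0.005,0.37],[0,0.005,0.42],[0,0.005,0.45],[0,0.005,0.46],[0,0.005,0.46]],"twist":[[0,0,-0.001],[0,0,-0.001],[0,0,-0.001],[0,0,-0.001],[0,0,-0.001],[0,0,-0.001],[0,0,-0.001],[0,0,-0.001]]}'|egrep 'eef|force'
python3 -m handwheel '{"offset":[[0,0,0.002],[0,0,0.005],[0,0,0.005]],"twist":[[0,0,0],[0,0,0],[0,0,0]]}'|egrep 'eef|force'
python3 plan.py 632 312 95 3.9
```

```text
eef_pos: [0.6325, 0.3131, 0.0984]
force: [0.2, 0.8, -3.8]
grip_force: 45.0
eef_pos: [0.6323, 0.313, 0.0972]
force: [-0.7, 0.1, -4.3]
grip_force: 45.0
t 26.40 pos [632.3 313.   97.2] yawy 3.97 tilt [ 0.0002 -0.    ] w 0.0577 grip 45.0 F [-0.7  0.1 -4.3]
offset units [-0.005 -0.002  0.011] calls 1 per call [-0.005 -0.002  0.011]
twist z units 0.0004
```

```bash
python3 -m handwheel '{"offset":[[0,0,0.003],[0,0,0.006],[0,0,0.008],[0,0,0.008]],"twist":[[0,0,0],[0,0,0],[0,0,0],[0,0,0]]}'|egrep 'eef|force'
python3 -m handwheel '{"offset":[[0,0,0.002],[0,0,0.004],[0,0,0.004]],"twist":[[0,0,0],[0,0,0],[0,0,0]]}'|egrep 'eef|force'
```

```text
eef_pos: [0.6322, 0.313, 0.0954]
force: [-0.2, 0.7, -3.4]
grip_force: 45.0
eef_pos: [0.6323, 0.313, 0.0952]
force: [-1.1, -0.8, 0.2]
grip_force: 45.0
```

```bash
python3 -m handwheel '{"offset":[[0,0,0.002],[0,0,0.002],[0,0,0.002],[0,0,0.002],[0,0,0.002],[0,0,-0.05],[0,0,-0.2],[0,0,-0.4],[0,0,-0.5]],"twist":[[0,0,0],[0,0,0],[0,0,0],[0,0,0],[0,0,0],[0,0,0],[0,0,0],[0,0,0],[0,0,0]]}' 1
python3 plan.py 626 -89 195 -4.4
python3 - <<'E'
from fit import *
p,d,w=cloud('top'); x,y,h=w[...,0],w[...,1],w[...,2]
ok=(x>.2)&(x<.8)&(y>-.5)&(y<.45)
blobs(w,ok&blue(p)&(h>.03)&(h<.11))
E
```

```text
t: 28.4
eef_pos: [0.6334, 0.3134, 0.1983]
orientation: [0.001, 0.682, 0.731, 0.002]
force: [-0.3, 0.1, 0.7]
width: 0.0945
grip_force: 0.0
t 28.40 pos [633.4 313.4 198.3] yawy 3.97 tilt [0.0045 0.0016] w 0.0945 grip 0.0 F [-0.3  0.1  0.7]
offset units [-2.005 -0.176  0.013] calls 3 per call [-0.668 -0.059  0.004]
twist z units 0.0465
px [162. 248.] n 631 rect [631.5 311.7] [57.5 59.5] ang 3.4 circ [630.6 312. ] 38.2 z 0.0960
px [410. 247.] n 454 rect [626.8 -89.2] [91.8 34.3] ang 86.8 circ [624.6 -89.1] 48.3 z 0.0416
px [295. 341.] n 432 rect [471. 100.] [54.7 53.1] ang 42.9 circ [471.2 103.2] 31.1 z 0.0967
px [164. 358.] n 218 rect [454.6 309.9] [44.3 32.1] ang 70.0 circ [454.5 310.7] 23.4 z 0.0955
```

```bash
python3 -m handwheel '{"offset":[[-0.2,-0.018,0],[-0.4,-0.035,0],[-0.6,-0.053,0],[-0.8,-0.07,0],[-1,-0.088,0]],"twist":[[0,0,0],[0,0,0],[0,0,0],[0,0,0],[0,0,0]]}' 0.75|grep eef
python3 -m handwheel '{"offset":[[-0.2,-0.018,0],[-0.4,-0.035,0],[-0.6,-0.053,0],[-0.8,-0.07,0],[-1,-0.088,0],[-1,-0.088,0],[-1,-0.088,0]],"twist":[[0,0,0.01],[0,0,0.02],[0,0,0.03],[0,0,0.0465],[0,0,0.0465],[0,0,0.0465],[0,0,0.0465]]}'|grep eef
python3 plan.py 626 -89 40 -4.2
```

```text
eef_pos: [0.6284, 0.111, 0.1947]
eef_pos: [0.6247, -0.088, 0.1946]
t 29.95 pos [624.7 -88.  194.6] yawy -4.42 tilt [-0.0002  0.0008] w 0.0704 grip 0.0 F [0.2 0.1 0.1]
offset units [-0.005  0.007  0.773] calls 1 per call [-0.005  0.007  0.773]
twist z units -0.0012
```

```bash
python3 -m handwheel '{"offset":[[-0.005,0.005,0.1],[-0.005,0.005,0.3],[-0.005,0.005,0.5],[-0.005,0.005,0.65],[-0.005,0.005,0.73],[-0.005,0.005,0.773],[-0.005,0.005,0.773],[-0.005,0.005,0.773]],"twist":[[0,0,0],[0,0,0],[0,0,0],[0,0,0],[0,0,0],[0,0,0],[0,0,0],[0,0,0]]}'|egrep 'eef|force'
python3 -m handwheel '{"offset":[[0,0,0],[0,0,0],[0,0,0],[0,0,0],[0,0,0],[0,0,0]],"twist":[[0,0,0],[0,0,0],[0,0,0],[0,0,0],[0,0,0],[0,0,0]]}' 0 45|grep width
python3 plan.py 626 -89 40 -4.2
python3 -m handwheel '{"offset":[[0,0,-0.03],[0,0,-0.12],[0,0,-0.3],[0,0,-0.5],[0,0,-0.65],[0,0,-0.75],[0,0,-0.75]],"twist":[[0,0,0],[0,0,0],[0,0,0],[0,0,0],[0,0,0],[0,0,0],[0,0,0]]}'|grep width
python3 plan.py 641.5 98 190 3.4
```

```text
eef_pos: [0.6267, -0.0897, 0.0412]
force: [-0.2, -0.5, 0.5]
grip_force: 0.0
width: 0.0339
t 31.70 pos [626.3 -89.7  40.2] yawy -4.40 tilt [ 0.0009 -0.0003] w 0.0339 grip 45.0 F [ 1.6 -0.5 -0.3]
offset units [ 0.003 -0.002  0.001] calls 1 per call [ 0.003 -0.002  0.001]
twist z units -0.0011
width: 0.0339
t 32.58 pos [626.1 -89.6 191.3] yawy -4.39 tilt [ 0.002  -0.0006] w 0.0339 grip 45.0 F [ 0.3  1.1 -4.4]
offset units [0.941 0.005 0.006] calls 1 per call [0.941 0.005 0.006]
twist z units -0.0433
```

```bash
python3 -m handwheel '{"offset":[[0.08,0,0],[0.22,0,0],[0.4,0,0],[0.58,0,0],[0.76,0.005,0],[0.88,0.005,0],[0.94,0.005,0],[0.94,0.005,0],[0.94,0.005,0]],"twist":[[0,0,0],[0,0,-0.01],[0,0,-0.02],[0,0,-0.03],[0,0,-0.043],[0,0,-0.043],[0,0,-0.043],[0,0,-0.043],[0,0,-0.043]]}'|grep eef
python3 plan.py 641.5 98 97 3.4
```

```text
eef_pos: [0.6411, 0.0967, 0.1899]
t 33.70 pos [641.1  96.7 189.9] yawy 3.29 tilt [-0.0004 -0.001 ] w 0.0337 grip 45.0 F [ 0.8 -0.1 -3.5]
offset units [0.007 0.002 0.464] calls 1 per call [0.007 0.002 0.464]
twist z units -0.0006
```

```bash
python3 -m handwheel '{"offset":[[0,0,0.1],[0,0,0.2],[0,0,0.3],[0,0,0.37],[0,0,0.42],[0,0,0.45],[0,0,0.46],[0,0,0.46]],"twist":[[0,0,0],[0,0,0],[0,0,0],[0,0,0],[0,0,0],[0,0,0],[0,0,0],[0,0,0]]}'|egrep 'eef|force'
python3 -m handwheel '{"offset":[[0,0,0.003],[0,0,0.006],[0,0,0.009],[0,0,0.009]],"twist":[[0,0,0],[0,0,0],[0,0,0],[0,0,0]]}'|egrep 'eef|force'
python3 -m handwheel '{"offset":[[0,0,0.002],[0,0,0.004],[0,0,0.004]],"twist":[[0,0,0],[0,0,0],[0,0,0]]}'|egrep 'eef|force'
```

```text
eef_pos: [0.6415, 0.0978, 0.0984]
force: [-0.0, 0.9, -3.7]
grip_force: 45.0
eef_pos: [0.6412, 0.0978, 0.0962]
force: [-0.0, 0.2, -4.8]
grip_force: 45.0
eef_pos: [0.6412, 0.0978, 0.0954]
force: [-0.7, 0.6, -4.8]
grip_force: 45.0
```

```bash
python3 -m handwheel '{"offset":[[0,0,0.002],[0,0,0.003],[0,0,0.003]],"twist":[[0,0,0],[0,0,0],[0,0,0]]}'|egrep 'eef|force'
python3 -m handwheel '{"offset":[[0,0,0.001],[0,0,0.002],[0,0,0.002]],"twist":[[0,0,0],[0,0,0],[0,0,0]]}'|egrep 'eef|force'
```

```text
eef_pos: [0.6413, 0.0978, 0.0952]
force: [-0.9, -0.0, -1.2]
grip_force: 45.0
eef_pos: [0.6413, 0.0978, 0.0952]
force: [-2.0, -0.4, 4.8]
grip_force: 45.0
```

Contact. I release, rise, move aside and inspect.

```bash
python3 -m handwheel '{"offset":[[0,0,0],[0,0,0],[0,0,0],[0,0,0],[0,0,-0.05],[0,0,-0.2],[0,0,-0.4],[0,0,-0.6],[0,0,-0.7]],"twist":[[0,0,0],[0,0,0],[0,0,0],[0,0,0],[0,0,0],[0,0,0],[0,0,0],[0,0,0],[0,0,0]]}' 0.8
python3 -m handwheel '{"offset":[[-0.2,0,0],[-0.4,0,0],[-0.6,0,0],[-0.8,0,0],[-1,0,0],[-1,0,0],[-1,0,0]],"twist":[[0,0,0],[0,0,0],[0,0,0],[0,0,0],[0,0,0],[0,0,0],[0,0,0]]}'|grep eef
python3 - <<'E'
from fit import *
p,d,w=cloud('top'); x,y,h=w[...,0],w[...,1],w[...,2]
ok=(x>.2)&(x<.8)&(y>-.5)&(y<.45)
blobs(w,ok&blue(p)&(h>.085)&(h<.11))
q,_,_=cloud('side')
a=cv2.resize(p[100:300,40:400,::-1],(540,300),interpolation=cv2.INTER_CUBIC); b=cv2.resize(q[90:290,190:400,::-1],(315,300),interpolation=cv2.INTER_CUBIC)
i=np.hstack([a,b]);cv2.imwrite('pics/end.png',cv2.resize(i,(800,281)))
r=optics.recognise('top','beaker'); print([toworld('top',k['position']) for k in r])
E
```

```text
t: 37.45
eef_pos: [0.6423, 0.0979, 0.2382]
orientation: [0.002, 0.686, 0.727, 0.002]
force: [-0.4, 0.6, -0.1]
width: 0.075
grip_force: 0.0
eef_pos: [0.6528, -0.1013, 0.2349]
px [288. 235.] n 420 rect [640.5 105.6] [34.9 79.4] ang 3.1 circ [640.8 105. ] 41.1 z 0.0969
px [160. 247.] n 550 rect [631.6 312.2] [57.6 59.7] ang 5.0 circ [630.3 312.7] 38.4 z 0.0967
px [286. 337.] n 156 rect [476.3 115. ] [24.  51.6] ang 72.0 circ [473.7 106.9] 25.8 z 0.0973
px [162. 357.] n 177 rect [453.4 305.5] [34.6 31.8] ang 88.2 circ [454.6 305.8] 18.3 z 0.0968
[array([ 0.5395, -0.2317,  0.0431])]
```

View pics/end.png

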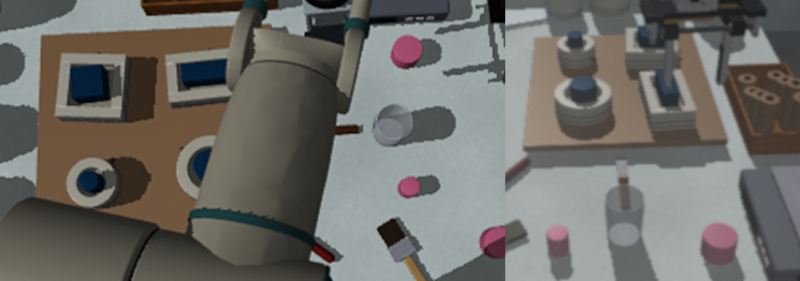

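All four blanks stand in their moulds with their tops at z≈97 mm, which is seated: square (90,83), bar (210,72), stub (92,182) and puck (203,165, partly hidden by the arm). The beaker at (393,125) is upright and has not moved, and the gripper touches nothing.

```bash
python3 -c "
from station import robot; print(robot.close_job())"
```

```text
the job is handed in; nothing more can be done
None
```

All four blue blanks were lowered into their matching moulds and stand flat on the cavity floors, the beaker is where it was, and the job was handed in at about 39 s of the 112 s allowed.

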